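# Centre the wobbly sauce cruet on the portion scale and weigh it

## Robot

A 6-joint arm with a two-finger parallel gripper is mounted at the origin on the work surface. World frame = base frame: x ahead of the robot, y to its left, z up, the work surface at z = 0. Lengths are in m, angles in rad, forces in N, time in s.
With the tool pointing down it reaches from about 0.275 to 0.875 m from the base axis. Payload 12.5 kg.
Tool frame: the origin (TCP) lies on the centre line of the jaws, within the pads' length; the fingertips stand r.finger_overhang ahead of it and the grasp point (between the pads) lies 3 mm ahead of it (r.finger_overhang is the distance from the TCP to the fingertips, in m); z points along the fingers, y is the direction in which the jaws open and shut (so a half turn about z gives the same grasp; the last joint's range is limited). The gripper opens to 85 mm and grips with 20 to 120 N. Pads are 22 mm wide; open, the fingers measure 114 mm over their backs; the gripper's body (76 mm by 85 mm) begins 54 mm behind the grasp point. The pads swing forward as they close: fully open they stand 13 mm farther back than shut.
Start: joints at [1.079, 0.351, 1.652, -0, 1.139, -0.085], TCP at [0.218, 0.505, 0.253] pointing down, gripper open.
Joint ranges: [-2.75, 2.75], [-0.79, 2.1], [0.01, 2.65], [-1.57, 4.71], [0.07, 3.14], [-2.87, 2.87]. Speed limits (rad/s): [2.22, 2.22, 2.79, 3.14, 3.14, 3.14].

## Interface

Orientations are given as a unit quaternion [x, y, z, w].
In Python, from cell import r, optics gives the robot as it stands. The module is installed in compiled form; this text tells all that it offers. Calls block until the motion is done:
- r.move_to(position, orientation): joint-space move of the TCP to a pose.
- r.move_linear(position, rot=None, vel=0.15): straight line of the TCP; rot=None keeps the orientation; vel is the mean speed in m/s.
- r.set_joints(angles): joint-space move.
- r.set_gripper(opening, squeeze=None): opening from 0.0 (shut) to 1.0 (fully open); squeeze is the grip in N (None keeps the last); returns when the fingers have stopped.
- r.sleep(seconds).
- r.inverse_kinematics(position, orientation): joint angles nearest the present ones, or None.
- optics.get_image(name): name is "scene" or "top" or "wrist"; returns a dict with "pixels" (480x640x3 uint8, red, green, blue), "depth" (480x640 float32, m along the optical axis (not along the pixel's ray), 0 where there is no reading), "fx", "fy", "cx", "cy" (pixels), "D" ([k1, k2, p1, p2, k3] as OpenCV has them; the pictures are not rectified), "camera_from_world" (4x4, takes a point from world to camera coordinates); the wrist camera has in their place "mount" (4x4, takes a point from camera to tool coordinates, whose origin is the TCP and whose axes are the flange's). Camera axes: x right, y down, z forward; pixel columns grow to the right and rows downward; lengths in m; the calibration is good to about 2 mm. A picture is of the moment at which its call begins: read the wrist's pose just before it.
A pose or a line that the arm cannot do raises r.PlanningError and nothing moves.
- r.hand_in(): hands the job in, once; it reports no verdict.
Readings, each from a call of its own:
- r.current_t(): time.
- r.current_q(): joint angles.
- r.current_qvel(): joint speeds.
- r.current_effort(): joint torques, N m.
- r.current_tool_pos(): TCP position.
- r.current_ee_rot(): TCP orientation.
- r.current_contact_force(): force on the tool from outside, world axes, zero at the start.
- r.current_torque(): the same for the moment, N m.
- r.current_opening(): opening from 0.0 (shut) to 1.0 (fully open).
Only numpy, scipy, OpenCV 4.12 (cv2) and the standard library are available. Lean on these libraries where they do the work, as an engineer would, in place of code of your own. Each camera call takes 0.05 s, during which the arm holds its last target.

## Task

The white sauce cruet with the orange stopper stands off-centre on the small round platform of the portion scale. Without gripping or lifting it, nudge it low down with gentle taps of the fingertips until its foot stands inside the dark ring in the middle of the platform, never tipping it over or sliding it off; then press the green button on the scale fully down with a fingertip and let it spring back. Leave the other things on the bench where they are.

Things in the scene. Friction and masses are not known exactly. Their poses are not given: they have to be found in the camera images.
- cruet: White ceramic cruet, orange stopper, loose, round, 64 mm tall, 0.15-0.31 kg. Origin: centre of its underside, z up. Foot radius 24; widest (radius 28) 12-20 mm above the underside; neck radius 13 at 42-48; stopper radius 18 to the top. Starts 25-35 mm from the platform's centre, in any direction. Slides when pushed at its widest part (1-2.5 N), tends to topple when pushed at neck or stopper.
- platform_mid (a point): Centre of the upper face of the scale's round steel platform: radius 62 mm, fixed, level, 68 mm above the work surface. A thin dark ring (inner radius 33 mm, outer 36.5 mm, flat print) is drawn about this centre.
- scale: White portion scale, fixed, turned up to 0.35 rad. Origin: centre of its underside; x points from its front to its rear. 200 mm (x) by 150 mm (y). Rear part (x -25 to +100) 54 mm high, carries the platform, centred at x +30, y 0; front console (x -100 to -25) 46 mm high with a dark display at y +27 and the green button at x -68, y -42 mm.
- weigh_button_top (a point): Centre of the top of the green push button (radius 13 mm, in a grey collar of radius 21 mm, top face 10 mm above the collar), about 68 mm above the work surface; it moves with the button, which is pressed straight down.
- weigh_button (a joint): Travel of the green button: 0 released, 0.006 m fully down; it takes 5 N fully down and springs back by itself.
- blue_cruet: Bystander: cruet like the white one but blue with a black stopper, loose on the bench on the right (-y) of the scale, 64 mm tall, radius 28 mm. Origin: centre of its underside.
- can: Bystander: can with a yellow label, radius 33 mm, 80 mm tall, loose on the bench on the left (+y) of the scale. Origin: centre of its underside.
- jar: Bystander: jar with a red lid, radius 35 mm, 100 mm tall, on the bench far to the left. Origin: centre of its underside.
- bottle: Bystander: bottle with an orange label and green cap, radius 30 mm, 170 mm tall, on the bench on the right, towards the back. Origin: centre of its underside.
- spatula: Bystander: spatula lying on the bench to the right. Origin: underside.
- bowl: Bystander: steel bowl, radius 55 mm, 50 mm tall, on the bench to the left. Origin: centre of its underside.

How it is judged:
By the outcome, as a careful person would: the job done as asked, in the order asked, and still so for the second after the job is handed in, with the robot touching nothing.
It also fails if it takes over 58 s, if anything falls off the work surface, if the arm or the gripper's body presses on something with over 40 N, if the wrist force passes 120 N, or if a joint passes its speed limit or range.

## Working session

There is one attempt and no reset: what is moved stays moved. The work goes in short steps, each a Python script; the robot and the scene stay as the last script left them, time stands still between calls to the robot, and variables do not carry over. Pictures are saved under pics/ and viewed, and the job is handed in when it is done.

```bash
mkdir -p pics; cat > h.py <<'E'
from cell import r, optics
import numpy as np, cv2
def snap(n,f):
    d=optics.get_image(n); cv2.imwrite('pics/'+f,d['pixels'][:,:,::-1]); return d
def ray(d,u,v,z,T=None):
    K=np.array([[d['fx'],0,d['cx']],[0,d['fy'],d['cy']],[0,0,1]])
    p=cv2.undistortPoints(np.array([[[u,v]]],float),K,np.array(d['D'],float))[0,0]
    if T is None: T=np.linalg.inv(np.array(d['camera_from_world']))
    o=T[:3,3]; w=T[:3,:3]@np.array([p[0],p[1],1]); return o+w*(z-o[2])/w[2]
def proj(d,P,T=None):
    K=np.array([[d['fx'],0,d['cx']],[0,d['fy'],d['cy']],[0,0,1]])
    M=np.array(d['camera_from_world']) if T is None else np.linalg.inv(T)
    return cv2.projectPoints(np.array(P,float).reshape(-1,1,3),cv2.Rodrigues(M[:3,:3])[0],M[:3,3],K,np.array(d['D'],float))[0][:,0]
E
python3 - <<'E'
from h import *
print(r.current_t(),r.finger_overhang,r.current_ee_rot(),r.current_tool_pos())
d=snap('top','t0.png');e=snap('scene','s0.png')
for x in(d,e):print(x['fx'],np.linalg.inv(x['camera_from_world'])[:3].round(3))
E
```

```text
0.0 0.022 [ 2.01976244e-01  9.79390229e-01 -5.92105315e-04 -1.57025502e-04] [0.21745956 0.50483726 0.25272744]
602.3277169358768 [[ 0.016 -0.999  0.047  0.459]
 [-1.    -0.017 -0.013  0.012]
 [ 0.014 -0.046 -0.999  1.712]]
490.7872846424151 [[-0.884  0.399 -0.244  0.819]
 [ 0.467  0.746 -0.475  0.516]
 [-0.008 -0.534 -0.845  1.021]]
```

View pics/t0.png

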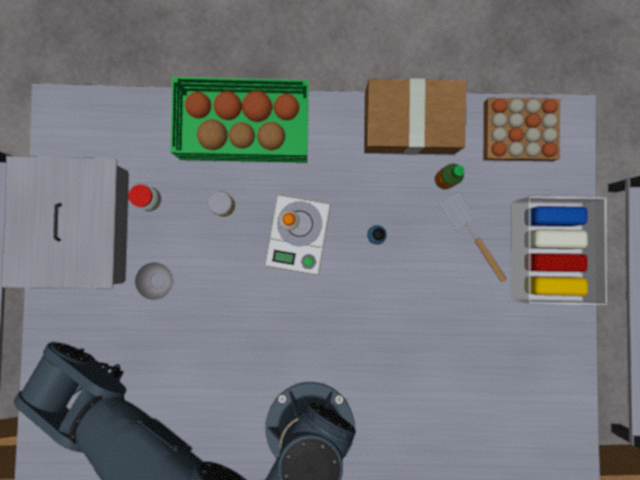

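View pics/s0.png

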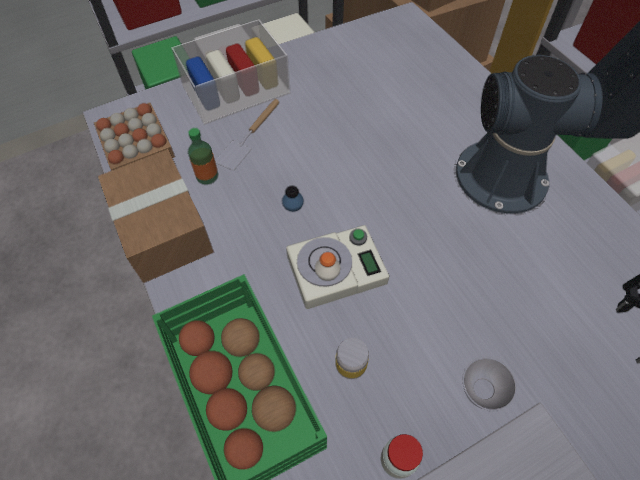

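The top view shows the scale around (298,235), the orange stopper at (289,219), the ring centre near (300,223) and the button at (309,261). I'll take a closer look with the wrist camera.

```bash
python3 - <<'E'
from h import *
d=optics.get_image('top')
for n,u,v,z in(('stop',289,219,.132),('ring',300,223,.068),('btn',309,261,.068)):print(n,ray(d,u,v,z).round(4))
c=ray(d,300,223,.068)
w=optics.get_image('wrist');print(np.array(w['mount']).round(3), w['fx'])
from scipy.spatial.transform import Rotation as R
# aim camera axis centre above the platform: tool down, x ahead
M=np.array(w['mount'])
best=None
q=R.from_matrix(np.array([[1,0,0],[0,-1,0],[0,0,-1]]))
for rot in (q, R.from_euler('z',np.pi)*q, R.from_euler('z',np.pi/2)*q,R.from_euler('z',-np.pi/2)*q):
    for z in(.40,.36):
        cam=rot.as_matrix()@M[:3,3]; ax=rot.as_matrix()@M[:3,2]
        h=z+cam[2]-.068; hit=cam[:2]-ax[:2]/ax[2]*h
        p=[c[0]-hit[0],c[1]-hit[1],z]
        J=r.inverse_kinematics(p,rot.as_quat())
        print(rot.as_quat().round(2),z,np.round(p,3),None if J is None else np.round(J,2))
print(r.current_t())
E
```

```text
stop [0.569  0.0632 0.132 ]
ring [0.563 0.035 0.068]
btn [0.4597 0.0087 0.068 ]
[[ 0.001 -0.947 -0.32   0.082]
 [ 1.     0.001 -0.    -0.   ]
 [ 0.    -0.32   0.947 -0.121]
 [ 0.     0.     0.     1.   ]] 336.25662399404706
[1. 0. 0. 0.] 0.4 [0.634 0.035 0.4  ] [-0.02  0.42  1.2  -0.    1.52  1.55]
[1. 0. 0. 0.] 0.36 [0.62  0.035 0.36 ] [-0.02  0.41  1.31 -0.    1.43  1.55]
[0. 1. 0. 0.] 0.4 [0.492 0.035 0.4  ] [-0.02  0.13  1.58 -0.    1.44 -1.59]
[0. 1. 0. 0.] 0.36 [0.506 0.035 0.36 ] [-0.02  0.18  1.61 -0.    1.35 -1.59]
[0.71 0.71 0.   0.  ] 0.4 [0.563 0.106 0.4  ] [ 0.1   0.29  1.38 -0.    1.47  0.1 ]
[0.71 0.71 0.   0.  ] 0.36 [0.563 0.092 0.36 ] [ 0.08  0.3   1.45 -0.    1.39  0.08]
[ 0.71 -0.71  0.    0.  ] 0.4 [ 0.563 -0.036  0.4  ] None
[ 0.71 -0.71  0.    0.  ] 0.36 [ 0.563 -0.022  0.36 ] None
0.2
```

```bash
cat >> h.py <<'E'
from scipy.spatial.transform import Rotation as R
def wsnap(f):
    p=r.current_tool_pos(); q=r.current_ee_rot()
    d=optics.get_image('wrist'); T=np.eye(4); T[:3,:3]=R.from_quat(q).as_matrix(); T[:3,3]=p
    if f: cv2.imwrite('pics/'+f,d['pixels'][:,:,::-1])
    return d,T@np.array(d['mount'])
E
python3 - <<'E'
from h import *
r.move_to([.55,.085,.34],[.7071,.7071,0,0])
d,T=wsnap('w1.png'); print(T[:3].round(3).tolist(), r.current_t())
np.savez('w1.npz',T=T,px=d['pixels'],**{k:d[k] for k in('fx','fy','cx','cy','D','depth')})
E
```

```text
[[1.0, 0.002, -0.0, 0.55], [0.002, -0.947, -0.321, 0.168], [-0.001, 0.321, -0.947, 0.461]] 2.2083
```

View pics/w1.png

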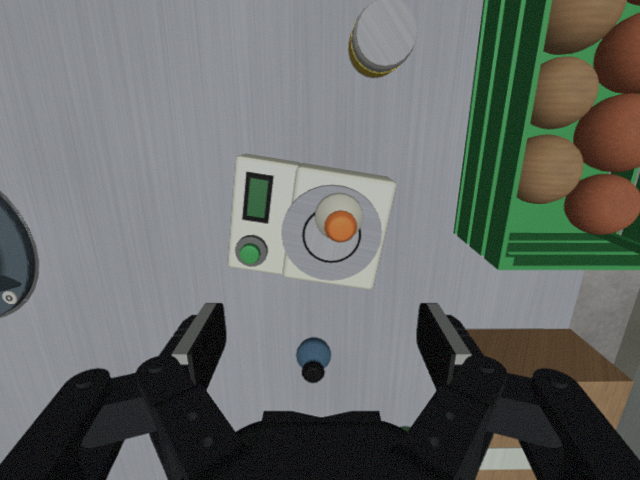

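The wrist view shows the platform at about (332,232), the stopper at (340,225), the white body at (337,213) and the button at (249,253). Next I'll measure each by mask and plane casting.

```bash
cat >> h.py <<'E'
from scipy.optimize import least_squares
def circ(P):
    P=np.asarray(P)
    f=lambda a:np.hypot(P[:,0]-a[0],P[:,1]-a[1])-a[2]
    s=least_squares(f,[*P.mean(0),.03],loss='soft_l1',f_scale=.001).x
    return s
def rays(d,uv,z,T):
    return np.array([ray(d,u,v,z,T)[:2] for u,v in uv])
def blob(m):
    n,l,s,c=cv2.connectedComponentsWithStats(m.astype(np.uint8)); i=1+np.argmax(s[1:,4]); return l==i,c[i],s[i]
def measure(d,T,roi=(275,180,400,290),extra=True):
    px=np.array(d['px'] if 'px' in d else d['pixels']); hsv=cv2.cvtColor(px,cv2.COLOR_RGB2HSV)
    H,S,V=[hsv[:,:,i].astype(int) for i in range(3)]
    m=np.zeros(H.shape,bool); x0,y0,x1,y1=roi; m[y0:y1,x0:x1]=1
    # stopper outline: top disc edge at ~.132
    o,co,so=blob(m&(H<18)&(S>150)&(V>90))
    c=max(cv2.findContours(o.astype(np.uint8),0,cv2.CHAIN_APPROX_NONE)[0],key=len)[:,0]
    out={'stop_blob':(co.round(1),so[4]),'stop':circ(rays(d,c,.130,T)),'stop_uv':co}
    return out,(H,S,V,m)
E
python3 - <<'E'
from h import *
f=np.load('w1.npz'); d={k:f[k] for k in f}; T=d['T']
o,(H,S,V,m)=measure(d,T); print(o)
px=d['px']
ring=m&(V<95)&(S<110); ys,xs=np.nonzero(ring); print('ring',circ(rays(d,np.c_[xs,ys],.068,T)),len(xs))
g=np.zeros_like(m); g[235:270,230:272]=1
b,c,s=blob(g&(H>45)&(H<85)&(S>100)); print('btn px',c,s)
cc=max(cv2.findContours(b.astype(np.uint8),0,cv2.CHAIN_APPROX_NONE)[0],key=len)[:,0]
print('btn',circ(rays(d,cc,.068,T)))
w=m&(S<60)&(V>185); 
cv2.imwrite('pics/m1.png',cv2.resize(np.hstack([px[150:290,220:410,::-1],np.repeat(((ring*255)[150:290,220:410,None]).astype(np.uint8),3,2)]),None,fx=2,fy=2))
print('depth plat',d['depth'][255,345], d['depth'][225,340])
for u,v in((337,205),(345,212),(310,250),(365,220)):print(u,v,px[v,u],H[v,u],S[v,u],V[v,u])
E
```

```text
{'stop_blob': (array([340.2, 225.8]), np.int32(748)), 'stop': array([0.56946343, 0.06848167, 0.01571322]), 'stop_uv': array([340.17245989, 225.80481283])}
ring [0.56233331 0.03793383 0.03479484] 269
btn px [249.56507937 253.25396825] [240 244  20  20 315]
btn [0.46011697 0.01375783 0.01247841]
depth plat 0.42099005 0.3428343
337 205 [170 169 158] 28 18 170
345 212 [154  84  43] 11 184 154
310 250 [127 129 130] 100 6 130
365 220 [139 143 147] 105 14 147
```

View pics/m1.png

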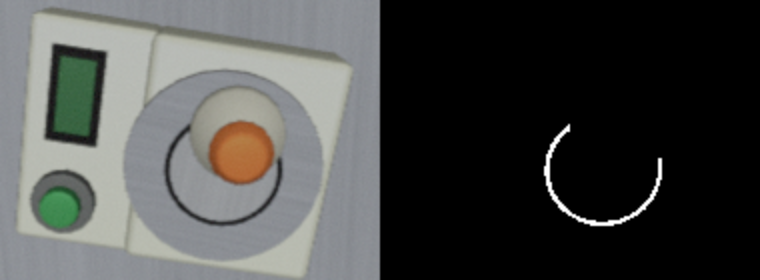

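```bash
cat >> h.py <<'E'
def body(d,T,roi,thr=4):
    px=np.array(d['px'] if 'px' in d else d['pixels']).astype(int)
    px=cv2.GaussianBlur(px.astype(np.float32),(3,3),0)
    x0,y0,x1,y1=roi; m=np.zeros(px.shape[:2],bool); m[y0:y1,x0:x1]=1
    w,c,s=blob(m&(px[:,:,0]-px[:,:,2]>thr))
    cc=max(cv2.findContours(w.astype(np.uint8),0,cv2.CHAIN_APPROX_NONE)[0],key=len)[:,0]
    return w,cc,s
E
python3 - <<'E'
from h import *
f=np.load('w1.npz'); d={k:f[k] for k in f}; T=d['T']
w,cc,s=body(d,T,(308,188,372,250)); print(s)
P=rays(d,cc,.084,T); up=cc[:,1]<222; print(circ(P[up]),circ(P))
v=cv2.cvtColor(d['px'],cv2.COLOR_RGB2BGR); v[tuple(cc[:,::-1].T)]=(255,0,255)
p=proj(d,[[.5695,.0685,.132],[.5623,.0379,.068],[.4601,.0138,.068]],T);print(p)
cv2.imwrite('pics/m2.png',cv2.resize(v[150:290,220:410],None,fx=4,fy=4))
E
```

```text
[ 315  193   48   50 1818]
[0.56980271 0.0664077  0.02689444] [0.57012909 0.06486905 0.02781452]
[[340.3137656  226.54955458]
 [331.18510798 235.24851119]
 [249.51959901 253.30010981]]
```

View pics/m2.png

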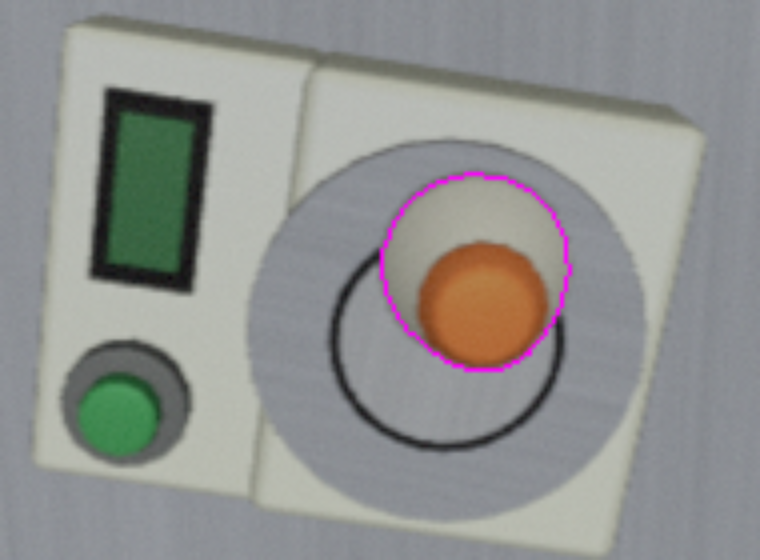

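```bash
cat > geo.py <<'E'
from h import *
ring=np.array([.5623,.0379]); c0=np.array([.5700,.0665])
b=(c0-ring)/np.linalg.norm(c0-ring)  # points from ring to cruet
q=R.from_matrix(np.array([[b[0],b[1],0],[b[1],-b[0],0],[0,0,-1]]).T)
Q=q.as_quat()
E
python3 - <<'E'
from geo import *
print(b, q.as_matrix().round(2).tolist())
r.set_gripper(0.0,20)
s=c0+b*.056
r.move_to([*s,.16],Q); r.move_linear([*s,.099]) 
print(r.current_t(),r.current_tool_pos(),r.current_contact_force(),r.current_opening())
d,T=wsnap('w2.png')
E
```

```text
[0.25997347 0.96561576] [[0.26, 0.97, 0.0], [0.97, -0.26, 0.0], [0.0, 0.0, -1.0]]
4.3083 [0.58526429 0.1205471  0.10033268] [-0.32718431 -0.21019154  0.29154601] 0.0011869936017871532
```

View pics/w2.png

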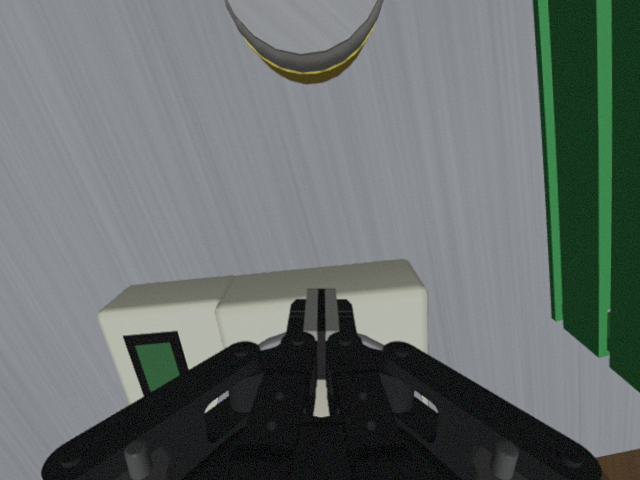

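The closed fingers (tip near (320,300)) stand behind the cruet over the scale edge, and the camera can't see the cruet past them. Now a first, partial tap.

```bash
python3 - <<'E'
from geo import *
f0=np.array(r.current_contact_force())
for k in (.072,.066,.060,.054,.049):
    p=ring+b*k; r.move_linear([*p,.0985],vel=.025)
    t=np.array(r.current_tool_pos()); f=np.array(r.current_contact_force())-f0
    print(k,((t[:2]-ring)@b).round(4),t[2].round(4),f.round(2),r.current_t())
s=ring+b*.085
r.move_linear([*s,.0985],vel=.06)
r.move_linear([*(ring+b*.05),.30],vel=.2)
d,T=wsnap('w3.png'); print(r.current_t())
np.savez('w3.npz',T=T,px=d['pixels'],**{k:d[k] for k in('fx','fy','cx','cy','D','depth')})
E
```

```text
0.072 0.072 0.0985 [ 0.07 -0.17 -2.56] 5.05
0.066 0.0659 0.0985 [ 0.77  0.12 -1.83] 5.4417
0.06 0.0598 0.0985 [ 0.16 -0.16 -1.49] 5.8333
0.054 0.0537 0.0985 [-0.22  0.42 -1.92] 6.225
0.049 0.0488 0.0985 [ 0.31  0.15 -1.1 ] 6.575
8.55
```

View pics/w3.png

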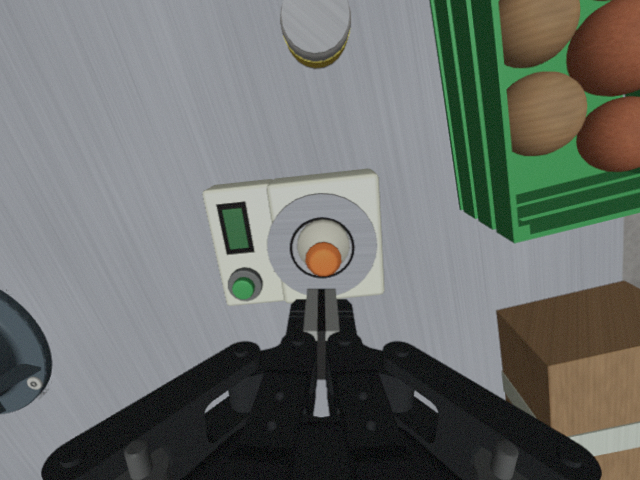

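The cruet, at about (325,240), now appears inside the ring, around (322,247). I'll measure how far off-centre it is.

```bash
python3 - <<'E'
from geo import *
f=np.load('w3.npz'); d={k:f[k] for k in f}; T=d['T']
px=d['px']; hsv=cv2.cvtColor(px,cv2.COLOR_RGB2HSV); H,S,V=[hsv[:,:,i].astype(int) for i in range(3)]
m=np.zeros(H.shape,bool); m[212:282,285:358]=1
ys,xs=np.nonzero(m&(V<85)&(S<110)); rg=circ(rays(d,np.c_[xs,ys],.068,T)); print('ring',rg,len(xs))
w,cc,s=body(d,T,(293,214,352,280)); print(s)
P=rays(d,cc,.084,T)
for lim in (238,246): 
  c=circ(P[cc[:,1]<lim]); print('body',c, (c[:2]-rg[:2])*1000, np.linalg.norm(c[:2]-rg[:2])*1000)
o,_=measure(d,T,(285,212,358,282)); print('stop',o['stop'])
v=px[:,:,::-1].copy(); v[tuple(cc[:,::-1].T)]=(255,0,255); v[ys,xs]=(0,255,255)
cv2.imwrite('pics/m3.png',cv2.resize(v[190:300,200:390],None,fx=4,fy=4))
E
```

```text
ring [0.56228716 0.0378998  0.03477988] 411
[ 298  219   51   59 2308]
body [0.56703431 0.04930189 0.02611154] [ 4.74715497 11.40209068] 12.350836089379579
body [0.56684477 0.04892846 0.02644569] [ 4.55761108 11.02865249] 11.933272579002836
stop [0.56678163 0.04958641 0.01601719]
```

View pics/m3.png

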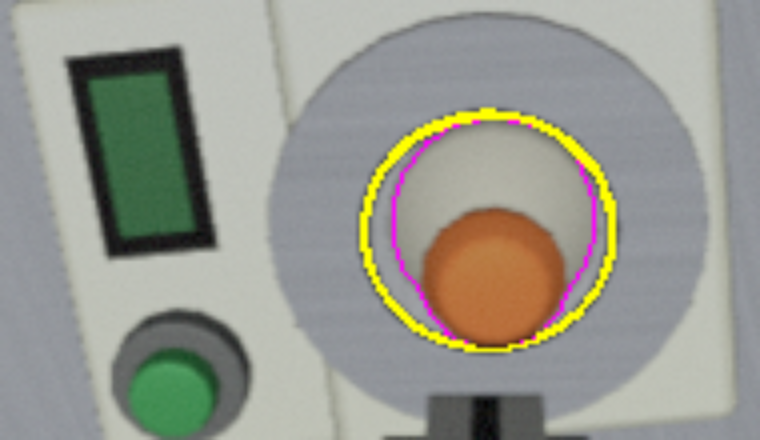

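12 mm to go, and the contact offset comes out at about 37 mm. I'll push again along the new direction.

```bash
sed -i 's/c0=.*/c0=np.array([.5669,.0491])/' geo.py; python3 - <<'E'
from geo import *
s=ring+b*.085
r.move_to([*s,.16],Q); r.move_linear([*s,.0985])
r.move_linear([*(ring+b*.053),.0985],vel=.05)
for k in (.047,.042,.0375):
    p=ring+b*k; r.move_linear([*p,.0985],vel=.025)
t=np.array(r.current_tool_pos()); print(((t[:2]-ring)@b).round(4),np.array(r.current_contact_force()).round(2))
r.move_linear([*s,.0985],vel=.06)
r.move_linear([*(ring+b*.05),.30],vel=.2)
d,T=wsnap('w4.png'); print(r.current_t())
np.savez('w4.npz',T=T,px=d['pixels'],**{k:d[k] for k in('fx','fy','cx','cy','D','depth')})
px=d['pixels']; hsv=cv2.cvtColor(px,cv2.COLOR_RGB2HSV); H,S,V=[hsv[:,:,i].astype(int) for i in range(3)]
pr=proj(d,[[*ring,.068]],T)[0].astype(int); print(pr)
m=np.zeros(H.shape,bool); m[pr[1]-36:pr[1]+36,pr[0]-37:pr[0]+37]=1
ys,xs=np.nonzero(m&(V<85)&(S<110)); rg=circ(rays(d,np.c_[xs,ys],.068,T)); print('ring',rg,len(xs))
w,cc,s=body(d,T,(pr[0]-29,pr[1]-29,pr[0]+30,pr[1]+40)); print(s)
P=rays(d,cc,.084,T); c=circ(P[cc[:,1]<pr[1]+2]); print('body',c,(c[:2]-rg[:2])*1000)
o,_=measure(d,T,(pr[0]-40,pr[1]-40,pr[0]+40,pr[1]+60)); print('stop',o['stop'])
v=px[:,:,::-1].copy(); v[tuple(cc[:,::-1].T)]=(255,0,255)
cv2.imwrite('pics/m4.png',cv2.resize(np.ascontiguousarray(v[190:310,200:390]),None,fx=4,fy=4))
E
```

```text
0.0373 [-0.6   0.18 -0.17]
13.775
[321 248]
ring [0.56229226 0.03792989 0.03480054] 316
[ 295  231   52   57 2256]
body [0.56130288 0.03723494 0.02660556] [-0.98938209 -0.69494503]
stop [0.56232347 0.0392322  0.01598682]
```

View pics/m4.png

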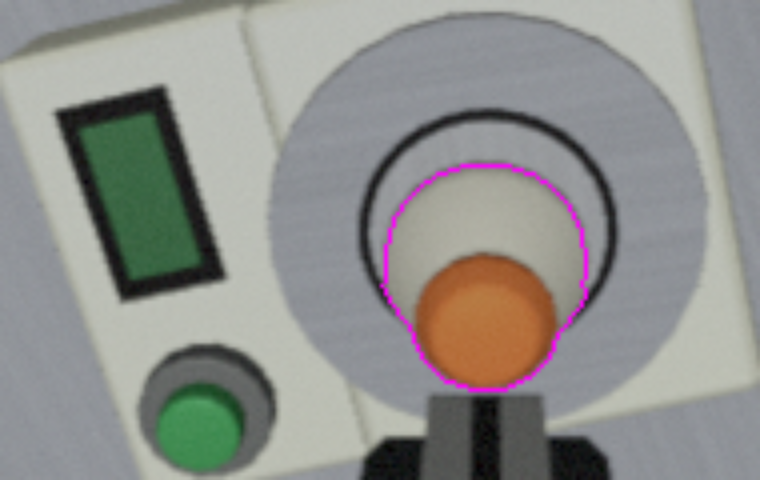

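The cruet is within about 1 mm of the centre, standing upright. Next is the button press.

```bash
python3 - <<'E'
from geo import *
bt=np.array([.4601,.0138])
r.move_linear([*bt,.20],vel=.15)
r.move_linear([*bt,.098],vel=.1)
r.sleep(.3); f0=np.mean([r.current_contact_force() for _ in range(5)],axis=0)
z=.094
while z>.0805:
    r.move_linear([*bt,z],vel=.02); r.sleep(.1)
    f=np.array(r.current_contact_force())-f0; t=r.current_tool_pos()
    print(round(z,4),round(t[2],4),f.round(2),round(r.current_t(),2))
    if f[2]>14: break
    z-=.0015
r.sleep(.3); f=np.array(r.current_contact_force())-f0; print(f.round(2))
wsnap('press.png')
E
```

```text
0.094 0.094 [-0.8  -0.04 -0.36] 16.99
0.0925 0.0925 [-0.58  0.97 -1.1 ] 17.34
0.091 0.091 [-0.03 -0.23 -0.29] 17.69
0.0895 0.0896 [ 0.7  -1.09  2.42] 18.04
0.088 0.0881 [0.74 0.26 2.41] 18.39
0.0865 0.0866 [ 0.64 -0.21  3.24] 18.74
0.085 0.0851 [ 2.34 -0.06  4.58] 19.09
0.0835 0.0839 [-1.25  0.51 11.58] 19.44
0.082 0.0835 [-6.35  0.23 32.13] 19.79
[-7.49 -0.21 32.06]
```

View pics/press.png

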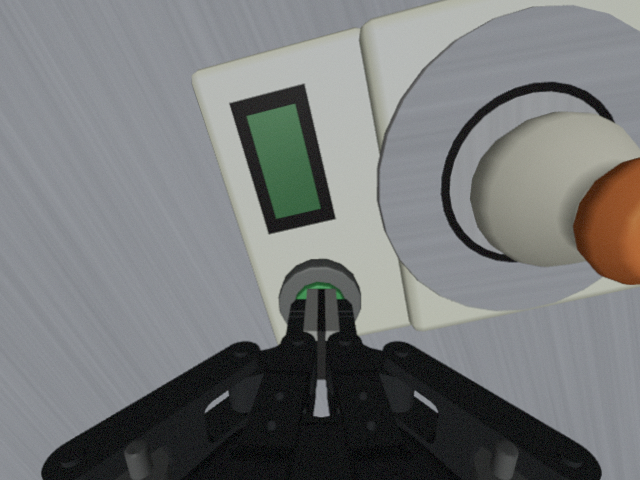

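The fingertip is on the button at about (320,292), and the hard stop shows in the force: about 4.6 N of spring, then a jump to 32 N. I'll release it, retreat and verify.

```bash
python3 - <<'E'
from geo import *
bt=np.array([.4601,.0138])
r.move_linear([*bt,.10],vel=.04); r.move_linear([*bt,.20],vel=.15)
r.move_linear([*(ring+b*.05),.30],vel=.2)
r.sleep(.3)
d,T=wsnap('w5.png'); e=snap('scene','s5.png')
px=d['pixels']; hsv=cv2.cvtColor(px,cv2.COLOR_RGB2HSV); H,S,V=[hsv[:,:,i].astype(int) for i in range(3)]
pr=proj(d,[[*ring,.068]],T)[0].astype(int)
w,cc,s=body(d,T,(pr[0]-29,pr[1]-29,pr[0]+30,pr[1]+40))
P=rays(d,cc,.084,T); c=circ(P[cc[:,1]<pr[1]+2]); print('body',c,(c[:2]-ring)*1000)
a=np.load('w4.npz')
pb=proj(d,[[*bt,.068]],T)[0].astype(int); print(pb)
for nm,dep in(('before',a['depth']),('after',d['depth'])): print(nm,np.median(dep[pb[1]-3:pb[1]+4,pb[0]-3:pb[0]+4]))
print(np.abs(a['px'].astype(int)-px)[pb[1]-15:pb[1]+15,pb[0]-15:pb[0]+15].mean(), np.array(r.current_contact_force()).round(1), r.current_t())
E
```

```text
body [0.5613593  0.03741342 0.0264924 ] [-0.94070257 -0.48657519]
[248 296]
before 0.39470336
after 0.395637
4.242592592592593 [-0.2 -1.1  0.9] 22.9667
```

View pics/w5.png

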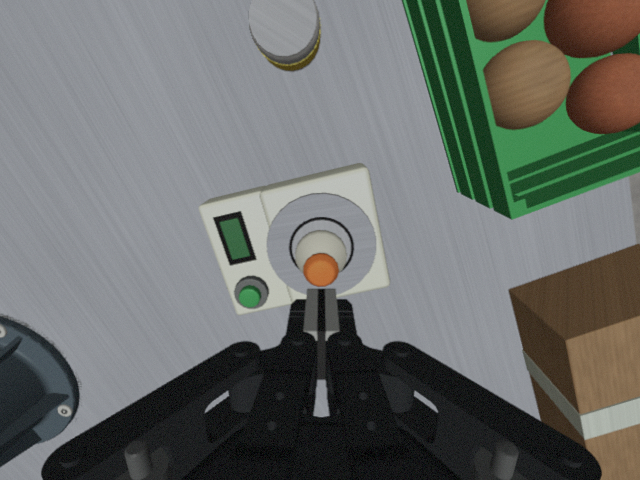

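View pics/s5.png

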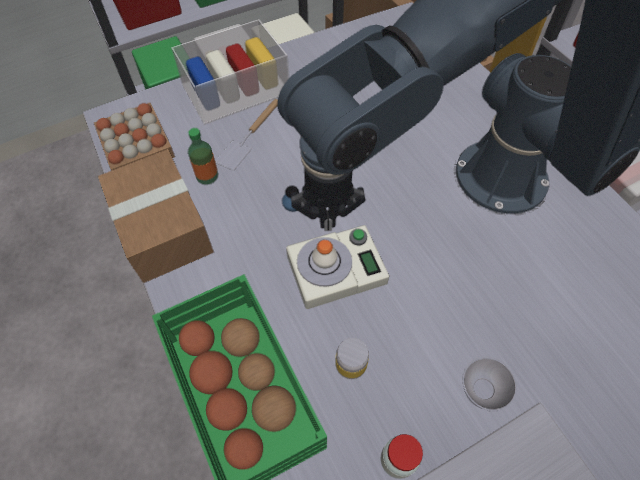

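The cruet stands upright at about (325,260), inside the ring. The button is back up at (358,236), and everything else is where it was.

```bash
python3 -c "
from h import *
r.hand_in(); print(r.current_t())"
```

```text
the job is handed in; nothing more can be done
the job is handed in; nothing more can be done
```

The job is done and handed in at about 23 s of the 58 s allowed. I slid the white cruet low down with the closed fingertips in two pushes, first about 17 mm and then about 12 mm. Then I pressed the green button to its stop and let it go.

- **Cruet:** the last wrist picture puts it upright and about 1 mm from the ring's centre, where 9 mm is allowed. The calibration is good to about 2 mm. The stopper's outline gave a position about 2 mm different from the body's in the same view, probably because the visible side of the stopper skews it.
- **Button:** the force built to about 4.6 N, then jumped to 32 N at the stop, after roughly 6 mm of travel. Afterwards its depth was back within 1 mm of the value before the press.
- **Other things on the bench:** those I could see looked unmoved in the last scene picture. The blue cruet was partly hidden behind the gripper there, and I compared the others only by eye.
- **Pushing force:** the force readings during the pushes were too noisy to show the contact clearly, so I judged the pushes from the pictures.

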